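# Add a tub to the tilted condiment rail and lock the keeper up to the row

## Task

Make room in the tilted condiment rail: squeeze the keeper's red release lever and, holding it squeezed, slide the keeper back from the orange tub. Set the small green tub flat on the rail's floor next to the orange one, then close the keeper up to the row in the same way and let go in the closest notch that the two tubs allow, so that its catch drops in and locks. Leave the tape roll, the spice jar and the thermometer alone.

Things in the scene. Friction and masses are not known exactly. Their poses are not given: they have to be found in the camera images.
- rail: steel wire stand, 365 mm long (its y) and 185 mm deep, fixed on the table. Origin on the table top under its middle; x to its back, y along the row, z up. Posts at x = +96 mm carry a clear splash guard over the trough's rear half, so a tool pointing straight down on the keeper's grips hits the guard; tilted 25 degrees, fingers square to the trough floor, it clears.
- guard_edge (a point): middle of the splash guard's steel front edge bar, 9 mm thick, along the rail's y, 281 mm above the table. The clear panel falls from it backwards to 222 mm above the table, 70 mm behind.
- trough: stainless trough, floor tilted 25 degrees down to the robot. Origin on the floor at the foot of the front lip (20 mm high), mid length; x up the slope, y along the row, z square to the floor. Tubs stand at x 0 to 105 mm; end wall of the row, 40 mm high, at y = +165 mm. Notched rack 8 mm high at x = 111 to 139 mm, notches 14 mm apart; 30 mm flange at x = 150 mm.
- keeper (a joint): keeper: steel carriage on the rack with a plate across the trough; slides along the trough's +y to close up the row. In m: 0 = most open notch, then one every 0.014, end stop 0.168. Starts in a notch near the orange tub (0.126 to 0.154), locked while the lever is out; unlocked it slides with about 1 N. Let go between two notches, the catch drops into the nearer and draws the keeper along.
- keeper_face (a point): middle of the keeper plate's row side, 20 mm above the trough floor, at x = 33 mm of the trough; the plate covers x = 10 to 98 mm and is 40 mm high. The tubs fit between this face and the end wall.
- keeper_grip (a point): where the tool centre goes to squeeze: midway between the grips when squeezed, at x = 125 mm of the trough, 50 mm above its floor (grips end at 64 mm, carriage below reaches 18 mm). Black fixed grip's outer face 12 mm to +y of it; red lever's outer face about 24 mm to -y when out, 12 mm when squeezed: the pair is 36 mm wide released, 24 mm squeezed. Grips are 24 mm wide along the trough's x.
- release (a joint): red release lever on the keeper, hinged near the trough floor, sprung outwards; squeeze it against the black grip along the trough's y. In rad: 0 = out, catch down in a notch; 0.30 = against its stop. The catch clears the rack from about 0.25. Takes about 5 N at first, 9 N when fully in.
- release_tip (a point): point in the red paddle of the release lever, 50 mm from its hinge pin (which lies 12 mm above the trough floor).
- green_tub: small green deli tub with fixed lid, a round cone 63 mm across the rim, narrower at the foot, 39 mm high, about 60 g, standing on the table; origin at the centre of its underside, z up. Grip it across the rim, which is 60 mm wide to the touch, 34 mm up.
- orange_tub: orange deli tub with fixed lid, 81 mm across the rim (78 mm to the touch), 45 mm high, about 120 g, standing loose in the trough near the end wall; origin at the centre of its underside, z square to the trough floor. May be pushed along the row.
- tape_roll: roll of masking tape lying flat, 98 mm across, 25 mm high; origin at the centre of its underside. Leave alone.
- jar: spice jar with a white cap, 47 mm across, 98 mm high; origin at the centre of its underside. Leave alone.
- thermometer: yellow probe thermometer lying flat, 21 x 183 x 13 mm, its length along its own y; origin under its middle. Leave alone.
Mind the look-alikes: they are no part of the job. Leave any black look-alike of the green_tub alone. What is shaped like the orange_tub but pink is not meant.

How it is judged (in metres and radians):
On the way, in this order (a step that is already met when the one before it is completed fails the run):
1. the keeper is slid back from the orange tub with its release lever held squeezed (value of joint release above 0.2 rad and value of joint keeper below 0.103 m), for 0.1 s.
2. the green tub stands flat in the trough between the orange tub and the keeper, let go (x of green_tub in the frame of trough between 0.02 and 0.08 m and y of green_tub in the frame of trough between -0.1 and 0.142 m and z of green_tub in the frame of trough between -0.006 and 0.006 m and angle between the z axis of green_tub and the z axis of trough, either way round below 0.12 rad and contact force between the fingers and green_tub below 0.3 N), for 0.2 s.
At the end, for the whole second after the job is handed in: the keeper is locked in the closest notch that both tubs allow (joint keeper 0.098 m within 5 mm, release lever out below 0.06 rad, catch down), and the orange and green tubs stand side by side between keeper and end wall, flat on the trough floor (within 6 mm and 0.12 rad), let go and at rest (value of joint keeper between 0.093 and 0.103 m and value of joint release below 0.06 rad and x of green_tub in the frame of trough between 0.02 and 0.08 m and y of green_tub in the frame of trough between 0.045 and 0.142 m and z of green_tub in the frame of trough between -0.006 and 0.006 m and angle between the z axis of each of green_tub, orange_tub and the z axis of trough, either way round below 0.12 rad and x of orange_tub in the frame of trough between 0.03 and 0.075 m and y of orange_tub in the frame of trough between 0.1 and 0.142 m and z of orange_tub in the frame of trough between -0.006 and 0.006 m and linear speed of each of green_tub, orange_tub below 0.02 m/s); the robot touches nothing.
It fails at once if the tape roll is moved more than 30 mm (distance of tape_roll from where it was at the start of the episode above 0.03 m).
It fails at once if the spice jar is moved more than 30 mm (distance of jar from where it was at the start of the episode above 0.03 m).
It fails at once if the thermometer is moved more than 30 mm (distance of thermometer from where it was at the start of the episode above 0.03 m).
It fails at once if the orange tub is tipped or taken out of the trough (angle between the z axis of orange_tub and the z axis of trough, either way round above 0.5 rad or z of orange_tub in the frame of trough above 0.03 m).
It also fails if it takes over 58 s, if anything falls off the work surface, if the arm or the gripper's body presses on something with over 40 N, if the wrist force passes 120 N, or if a joint passes its speed limit or range.

## Robot

A 6-joint arm with a two-finger parallel gripper is mounted at the origin on a cart in front of the work surface, level with it; the furniture and walls round the work are solid. World frame = base frame: x ahead of the robot, y to its left, z up, the work surface at z = 0. Lengths are in mm, angles in degrees, forces in N, time in s.
With the tool pointing down it reaches from about 350 to 850 mm from the base axis. Payload 8.1 kg.
Tool frame: the origin (TCP) lies between the finger pads, 19 mm behind the fingertips; this is the grasp point; z points along the fingers, y is the line along which they close (so a half turn about z gives the same grasp; the last joint's range is limited). The gripper opens to 85 mm and grips with 20 to 120 N. Pads are 22 mm wide; open, the fingers measure 114 mm over their backs; the gripper's body (76 mm by 85 mm) begins 54 mm behind the grasp point. The pads swing forward as they close: fully open they stand 13 mm farther back than shut.
Start: joints at [-79.091, 7.471, 85.268, -0, 87.261, -4.893], TCP at [163.41, -577.324, 249.992] pointing down, gripper open.
Joint ranges: [-169.43, 169.43], [-51.17, 129.36], [1.28, 143.12], [-76.62, 256.62], [0, 156.53], [-152.29, 152.29]. Speed limits (degrees/s): [136.94, 136.94, 159.86, 180, 180, 180].

## Interface

Orientations are given as [roll, pitch, yaw] about the fixed x, y, z axes, in that order (R = Rz(yaw) Ry(pitch) Rx(roll)).
In Python, from bench import status, viewer, job gives the robot as it stands.
- The arm moves only by the tool arm_command, never from a script. Its argument "targets" is a list that holds one entry, the list of rows, each a list of 7 numbers: the shift along the world's x, y, z in m, then the turn, a rotation vector about the world's x, y, z in rad, then the opening, from -1 (shut) to 1 (fully open). In form: [[[dx, dy, dz, rx, ry, rz, gripper], ...]]. A call has 1 to 10 rows; each row shifts and turns the commanded pose from where the row before left it; what a row does not reach is not made up. A row lasts 1/8 s, in which the tool goes at most 62.5 mm and 10.7 degrees, less where a joint would pass 70% of its speed; a pose out of reach is approached as far as the arm can. A call with a gripper value outside its range is refused whole. The fingers move at their own pace and stop on an object; "force" is the grip in N (left out, the last holds). Time passes only in rows, so rows that do not move let the fingers close. It gives the time, the measured TCP pose, the force, the opening and the grip force at its end, in the units of the state.
- status.sense(): the state, without advancing time (a new reading comes with each control period).
- viewer.snapshot(name): name is "scene" or "top"; returns the picture (480x640x3 uint8, red, green, blue); there is no depth.
- viewer.camera_model(name): a dict with "vertical_fov" (degrees; the focal length in pixels is half the picture's height over the tangent of half this angle, whatever the lens; pixels are square), "cx", "cy" (the principal point, pixels), "k1" (the pictures are not rectified: a ray, as slopes to the right and down, at radius r is drawn at 1 + k1 r^2 times it, then the intrinsics apply), "xyz" and "attitude" of the camera in the world. Camera axes: x right, y down, z forward; pixel columns grow to the right and rows downward; lengths in mm; the calibration is good to about 2 mm. A picture is of the moment at which its call begins. camera_model takes no time and is no camera call.
- job.hand_in(): hands the job in; it is judged then, once.
The state is a dict: "time": time; "joint_pos": joint angles; "qd": joint speeds; "joint_efforts": joint torques, N m; "tool_pos": TCP position; "tcp_rot": TCP orientation; "ft_force": force on the tool from outside, world axes, zero at the start; "wrist_torque": the same for the moment, N m; "finger_gap": finger opening in mm; "grip_force": force on a finger pad.
Only numpy, scipy, OpenCV 4.12 (cv2) and the standard library are available. Lean on these libraries where they do the work, as an engineer would, in place of code of your own. Each camera call takes 0.05 s, during which the arm holds its last target. There are 200 camera calls.

## Working session

There is one attempt and no reset: what is moved stays moved. The work goes in short steps, Python scripts to look and compute and a tool call to move; the robot and the scene stay as the last step left them, time stands still between calls to the robot, and variables do not carry over. Pictures are saved under pics/ and viewed, at most 13 in all, crops included, and the job is handed in when it is done.

Besides the shell and the picture viewer there is one more tool, called after ">>>" by a JSON object that holds its "api" and its "payload", one argument or row to a line. arm_command: Moves the arm, as the interface text tells. Its arguments: {"type":"object","properties":{"targets":{"type":"array"},"force":{"type":"number"}},"required":["targets"]}

```bash
ls; mkdir -p pics; python3 - <<'E'
from bench import status, viewer, job
import cv2
for n in ("scene","top"):
    im=viewer.snapshot(n); cv2.imwrite(f"pics/{n}0.png",im[:,:,::-1]); print(n,viewer.camera_model(n))
s=status.sense(); print(s)
E
```

```text
pics
scene {'vertical_fov': 55.56178462967329, 'cx': 315.0021470188078, 'cy': 241.534807200386, 'k1': 0.007977152587594872, 'xyz': array([ 215.69630085, -548.9620501 ,  945.89283647]), 'attitude': array([-139.37825447,   -0.47363449,  -28.34335004])}
top {'vertical_fov': 46.53611127914229, 'cx': 314.09818520924955, 'cy': 242.12079911439912, 'k1': -0.12855063115384813, 'xyz': array([ 398.36765232,  -50.01558347, 1443.42545   ]), 'attitude': array([-173.5504442 ,    3.4243    ,  -91.46627154])}
{'time': 0.1, 'joint_pos': array([-7.90916832e+01,  7.51159938e+00,  8.53226872e+01,  2.81209135e-04,
        8.72622943e+01, -4.89347121e+00]), 'qd': array([-0.05121673, -0.08748935, -0.10691667,  0.00976027,  0.07894782,
        0.02019698]), 'joint_efforts': array([ 8.37178159e-04, -5.70948923e+01, -5.01942801e+01, -1.73693170e-04,
        8.05425982e-03, -1.11252217e-05]), 'tool_pos': array([ 163.31690062, -576.86239251,  249.04415825]), 'tcp_rot': array([-1.79903795e+02, -8.51851566e-03,  1.58017672e+01]), 'ft_force': array([ 0.33987487, -0.21690638, -0.32336764]), 'wrist_torque': array([-0.01254022,  0.01557096,  0.03901878]), 'grip_force': 0.0, 'finger_gap': 85.37117851298751}
```

View pics/scene0.png

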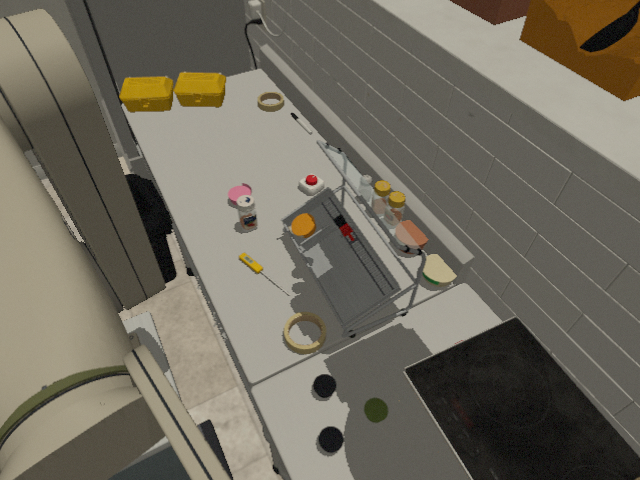

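View pics/top0.png

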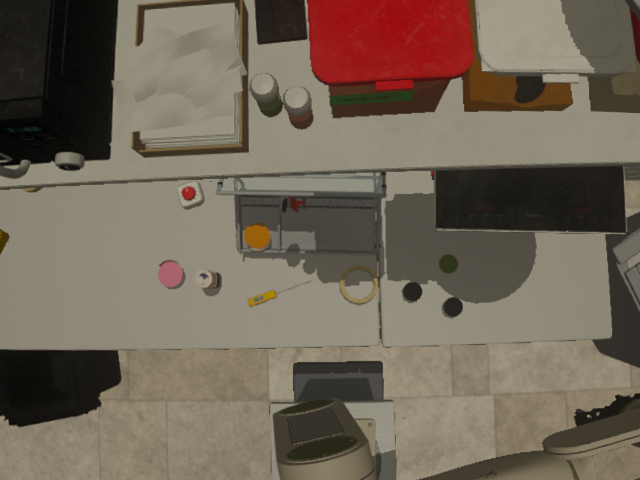

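Scene: the orange tub is at (303,226), with the red/black grips at about (346,228). The green tub is at (376,410). Top: the orange tub is at (257,237) and the grips at about (293,204).

Candidates for the green tub, top view: green at (448,264), and two black look-alikes at (412,292) and (453,307). I choose (448,264). For the orange tub: orange at (257,237), and pink on the table at (171,273), which is not meant. I'll check both with close crops.

```bash
cat > h.py <<'E'
import numpy as np, cv2
from scipy.spatial.transform import Rotation as R
from bench import status, viewer, job
C={}
for n in ("scene","top"):
    m=viewer.camera_model(n); C[n]=dict(m,f=240/np.tan(np.radians(m["vertical_fov"]/2)),R=R.from_euler("xyz",m["attitude"],degrees=True).as_matrix())
def proj(n,P):
    c=C[n]; q=(np.atleast_2d(P)-c["xyz"])@c["R"]; s=q[:,:2]/q[:,2:]; s=s*(1+c["k1"]*(s**2).sum(1,keepdims=True))
    return s*c["f"]+[c["cx"],c["cy"]]
def ray(n,uv):
    c=C[n]; d=(np.array(uv,float)-[c["cx"],c["cy"]])/c["f"]; s=d.copy()
    for _ in range(20): s=d/(1+c["k1"]*(s@s))
    v=c["R"]@np.r_[s,1]; return c["xyz"],v/np.linalg.norm(v)
def atz(n,uv,z): o,v=ray(n,uv); return o+v*(z-o[2])/v[2]
def tri(a,b):
    A=np.zeros((3,3));y=np.zeros(3);L=[ray("scene",a),ray("top",b)]
    for o,v in L: M=np.eye(3)-np.outer(v,v);A+=M;y+=M@o
    p=np.linalg.solve(A,y); return p,[np.linalg.norm(np.cross(p-o,v)) for o,v in L]
E
python3 - <<'E'
from h import *
s=cv2.imread("pics/scene0.png")[160:350,270:440]; t=cv2.imread("pics/top0.png")[165:275,210:400]
cv2.imwrite("pics/cs.png",cv2.resize(s,None,fx=3.15,fy=3.15,interpolation=cv2.INTER_CUBIC))
cv2.imwrite("pics/ct.png",cv2.resize(t,None,fx=4,fy=4,interpolation=cv2.INTER_CUBIC))
print("green",atz("top",(448,264),39),atz("scene",(376,410),39))
print("orange",tri((303,226),(257,237)))
E
```

```text
green [ 493.40512351 -305.03593832   39.        ] [ 489.09564711 -313.80126138   39.        ]
orange (array([574.66927129, 170.16362297,  71.05084767]), [np.float64(1.438268376256055), np.float64(1.438268376255841)])
```

View pics/cs.png

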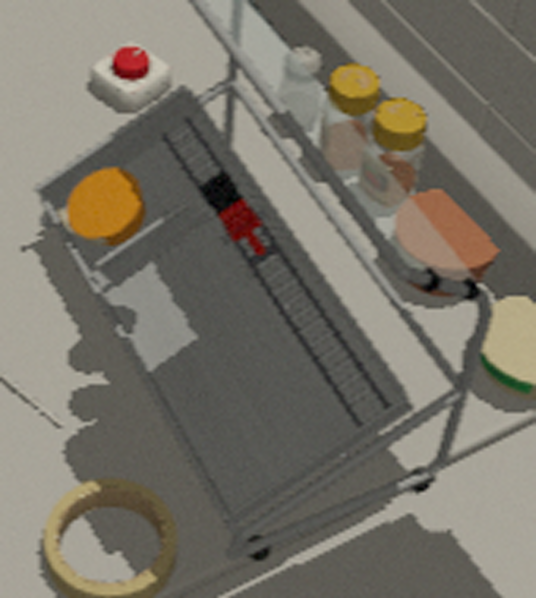

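View pics/ct.png

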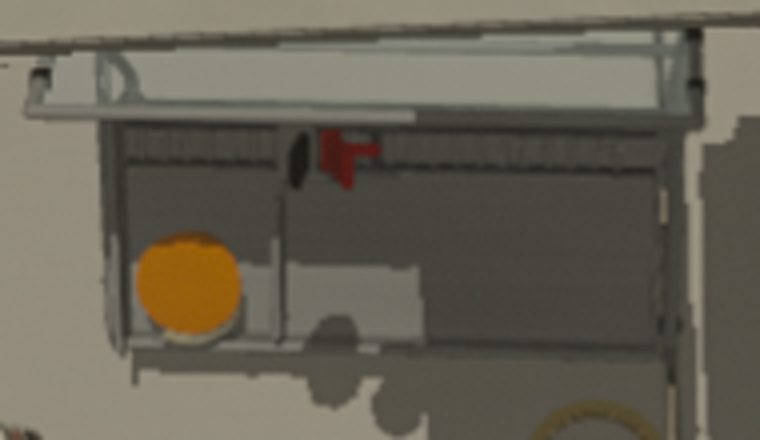

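```bash
cat > fit.py <<'E'
from h import *
from scipy.optimize import least_squares
tp=lambda u,v:("top",((u+.5)/4-.5+210,(v+.5)/4-.5+165))
sc=lambda u,v:("scene",((u+.5)/3.15-.5+270,(v+.5)/3.15-.5+160))
X,Y,Z=np.eye(3)
# (obs, point(trough), dir) ; 'k' = keeper face y
O=[("lip",tp(300,350),(0,0,20),Y),("lip",tp(640,352),(0,0,20),Y),("lip",sc(150,375),(0,0,20),Y),("lip",sc(205,470),(0,0,20),Y),
("rack",tp(127,167),(111,0,8),Y),("rack",tp(655,175),(111,0,8),Y),("rackN",sc(165,135),(111,0,8),Y),("rackN",sc(360,425),(111,0,8),Y),
("rackF",sc(195,122),(139,0,8),Y),("rackF",sc(390,410),(139,0,8),Y),
("endT",tp(127,250),(0,165,0),X),("endB",tp(657,250),(0,-165,0),X),
("wallS",sc(115,135),(0,165,40),X),
("plT",tp(283,220),(0,'k',40),X),("plT",tp(281,330),(0,'k',40),X),("plS",sc(98,263),(0,'k',40),X),("plS",sc(175,215),(0,'k',40),X),
("plTe",tp(281,342),(10,'k',40),Y),("plSe",sc(96,265),(10,'k',40),Y)]
def frame(p):
    Rm=R.from_euler("z",p[3],degrees=True).as_matrix()@R.from_euler("y",-25,degrees=True).as_matrix(); return Rm,np.array(p[:3])
def res(p):
    Rm,T=frame(p); out=[]
    for n,(c,uv),q,d in O:
        q=np.array([p[4] if a=='k' else a for a in q],float); P=proj(c,[T+Rm@(q-20*d),T+Rm@(q+20*d)])
        t=P[1]-P[0]; t/=np.linalg.norm(t); e=np.array(uv)-P[0]; out.append(t[0]*e[1]-t[1]*e[0])
    return np.array(out)
if __name__=="__main__":
    s=least_squares(res,[540,50,15,0,60],loss="soft_l1"); p=s.x; print(p.round(2))
    for o,r in zip(O,res(p)): print(o[0],o[1][0],r.round(2),end="; ")
    Rm,T=frame(p); np.save("p.npy",p)
    k=p[4]
    segs=[((0,-165,20),(0,165,20)),((0,-165,0),(150,-165,0)),((0,165,40),(150,165,40)),((0,165,0),(150,165,0)),((111,-165,8),(111,165,8)),((139,-165,8),(139,165,8)),((150,-165,0),(150,165,0)),((150,-165,30),(150,165,30)),((10,k,40),(98,k,40)),((10,k,0),(98,k,0))]
    c1=cv2.resize(cv2.imread("pics/scene0.png")[160:350,270:440],None,fx=3.15,fy=3.15); c2=cv2.resize(cv2.imread("pics/top0.png")[165:275,210:400],None,fx=4,fy=4)
    for c,im,o,f in (("scene",c1,(270,160),3.15),("top",c2,(210,165),4)):
        for a,b in segs:
            q=((proj(c,[T+Rm@np.array(a),T+Rm@np.array(b)])+.5-o)*f-.5).round().astype(int); cv2.line(im,tuple(map(int,q[0])),tuple(map(int,q[1])),(0,255,0),1)
    H=np.zeros((600,800,3),np.uint8); c1=cv2.resize(c1,None,fx=.68,fy=.68); H[:c1.shape[0],:c1.shape[1]]=c1
    c2=cv2.resize(c2,None,fx=.56,fy=.56); H[:c2.shape[0],370:370+c2.shape[1]]=c2
    # guard, green crop
    g=cv2.resize(cv2.imread("pics/top0.png")[240:330,390:480],None,fx=3.5,fy=3.5); H[270:270+g.shape[0],400:400+g.shape[1]]=g
    cv2.imwrite("pics/ov.png",H)
    print("\norange trough",Rm.T@(tri((303,226),(257,237))[0]-T))
    for u in (tp(25,110),tp(415,118),tp(690,125)): print("guard",atz("top",u[1],281).round(1), atz("top",u[1],281)@np.r_[0,0,1])
    im=cv2.imread("pics/scene0.png"),cv2.imread("pics/top0.png")
    for n,i,(x,y) in (("scene",im[0],(376,410)),("top",im[1],(448,264))):
        b=i.astype(int); m=(b[:,:,1]-b[:,:,2]>5)&(b[:,:,1]-b[:,:,0]>25); yy,xx=np.nonzero(m[y-25:y+25,x-25:x+25]); print(n,len(xx),xx.min()+x-25,xx.max()+x-25,yy.min()+y-25,yy.max()+y-25,xx.mean()+x-25,yy.mean()+y-25)
E
python3 fit.py
```

```text
[542.63  47.75  39.53  -3.21  63.05]
lip top -1.09; lip top 0.51; lip scene 0.29; lip scene 0.28; rack top -0.26; rack top 0.32; rackN scene 0.59; rackN scene 0.22; rackF scene 0.19; rackF scene -1.77; endT top -0.75; endB top 0.44; wallS scene 0.25; plT top 0.42; plT top -0.58; plS scene -0.51; plS scene 0.72; plTe top -0.31; plSe scene -0.01; 
orange trough [ 36.0956746  124.01927388  17.9453886 ]
guard [647.  225.3 281. ] 281.0
guard [634.3  15.1 281. ] 281.0
guard [ 625.3 -130.1  281. ] 281.0
scene 383 365 387 399 421 375.56657963446474 410.0182767624021
top 17 443 456 257 271 449.7647058823529 263.7647058823529
```

View pics/ov.png

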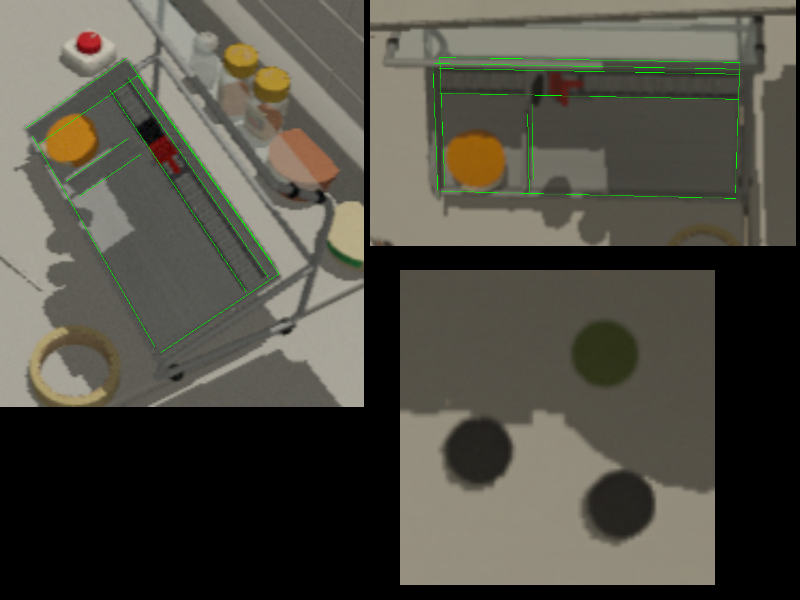

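The fit looks good (residuals around 0.5 px), and the crop confirms the green tub is the dark-green disc with the two black ones beside it. The height needs a check, so I'll fit both tubs' silhouettes in the two views.

```bash
cat > tubs.py <<'E'
from fit import *
def hullext(c,ctr,Rm,r,h,rf):
    a=np.linspace(0,2*np.pi,60); q=np.vstack([np.c_[r*np.cos(a),r*np.sin(a),0*a+h],np.c_[r*np.cos(a),r*np.sin(a),0*a+h-6],np.c_[rf*np.cos(a),rf*np.sin(a),0*a]])
    u=proj(c,ctr+q@Rm.T); D=np.array([[np.cos(t),np.sin(t)] for t in np.arange(8)*np.pi/4]); return (u@D.T).max(0)
def maskext(c,im,col,x,y,w=22):
    hsv=cv2.cvtColor(im[y-w:y+w,x-w:x+w],cv2.COLOR_BGR2HSV).astype(int)
    m=((abs(hsv[:,:,0]-15)<8)&(hsv[:,:,1]>180)) if col=="o" else ((hsv[:,:,0]>30)&(hsv[:,:,0]<60)&(hsv[:,:,1]>110))
    n,l,s,_=cv2.connectedComponentsWithStats(m.astype(np.uint8)); i=1+s[1:,4].argmax(); yy,xx=np.nonzero(l==i)
    D=np.array([[np.cos(t),np.sin(t)] for t in np.arange(8)*np.pi/4]); e=(np.c_[xx+x-w,yy+y-w]@D.T).max(0)+.5*abs(D).sum(1)-.5*0-.0
    print(c,col,len(xx),s[i][:4]+[x-w,y-w,0,0]); return e-np.array([D[k].sum()*0 for k in range(8)])-.15
def fittub(pix,ims,col,Rm,r,h,x0,freez):
    E={c:maskext(c,ims[c],col,*pix[c]) for c in ims}
    def f(v): return np.concatenate([hullext(c,np.array([v[0],v[1],v[2]*freez]),Rm,r,h,v[3])-E[c] for c in ims])
    s=least_squares(f,x0,loss="soft_l1"); print(s.x.round(1),f(s.x).round(1)); return s.x
if __name__=="__main__":
    ims={c:cv2.imread(f"pics/{c}0.png") for c in("scene","top")}
    p=np.load("p.npy");Rm,T=frame(p)
    fittub({"scene":(376,410),"top":(448,264)},ims,"g",np.eye(3),31.5,39,[490,-308,0,25],0)
    o=fittub({"scene":(303,226),"top":(257,237)},ims,"o",Rm,40.5,45,[585,170,50,33],1)
    print("orange in trough",Rm.T@(o[:3]-T))
E
python3 tubs.py
```

```text
scene g 410 [365 399  22  23]
top g 241 [440 255  17  18]
[ 493.  -306.5    0.   -11.2] [5.1 2.1 1.6 1.7 5.  6.7 8.1 6.2 4.8 4.1 4.5 4.2 3.9 3.2 3.  3.7]
scene o 431 [292 213  24  25]
top o 496 [245 224  25  24]
[598.6 178.3  21.2   3.5] [2.3 1.1 2.8 3.5 3.  0.6 0.5 2.1 1.1 0.7 2.9 3.8 6.3 4.9 4.7 1.4]
orange in trough [ 36.30253205 133.47556439 -37.12875116]
```

```bash
python3 - <<'E'
import cv2,numpy as np
s=cv2.imread("pics/scene0.png");t=cv2.imread("pics/top0.png")
def cr(i,x,y,w): 
    c=i[y-w:y+w,x-w:x+w].astype(float); c=np.clip((c/c.max())**.5*255,0,255).astype(np.uint8); return cv2.resize(c,(264,264),interpolation=cv2.INTER_CUBIC)
a=np.hstack([cr(s,376,410,22),cr(s,303,226,22),cr(s,240,193,22)]); b=np.hstack([cr(t,448,264,22),cr(t,257,237,22),cr(t,171,273,22)])
cv2.imwrite("pics/z.png",np.vstack([a,b]))
E
```

```text
(no output)
```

View pics/z.png

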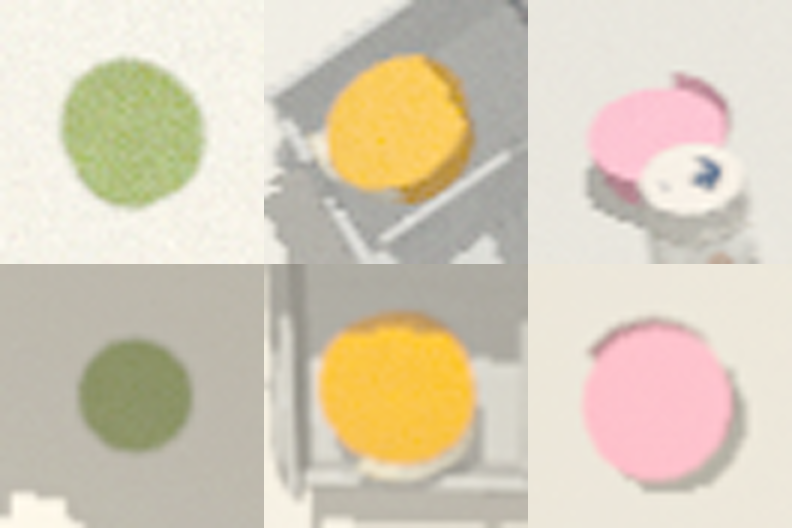

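```bash
python3 - <<'E'
from h import *
P=[atz("top",(216,192.2),281),atz("top",(313.5,194.2),281),atz("top",(382,196),281)]
print("guard in scene",proj("scene",P).round(1))
print("tape",tri((304,333),(359,285)),tri((312,183),(190,193)))
for n,uv in(("green",((376,410),(448.3,263.7))),("b1",((324.5,385),(412,292))),("b2",((331,439),(453,307))),("pink",((239,193),(170.8,273.5))),("jarcap",((245,202.5),(207,279))),("orange",((303,226),(257,237)))): print(n,tri(*uv)[0].round(1),np.round(tri(*uv)[1][0],1))
# hsv masks of blobs: full outer extents in top/scene for green with saturation profile
t=cv2.imread("pics/top0.png"); print(t[264,432:466].tolist())
E
```

```text
guard in scene [[317.7 140.6]
 [360.3 196.8]
 [396.4 244.8]]
tape (array([448.51997019, -80.52840755,  13.07201583]), [np.float64(0.1198286947346486), np.float64(0.11982869473456989)]) (array([703.99139997, 358.51663625,  16.14428926]), [np.float64(0.31452396696584994), np.float64(0.31452396696584783)])
green [ 495.1 -309.1   20.2] 0.4
b1 [ 427.1 -213.9   21.8] 0.6
b2 [ 385.6 -315.5   22.8] 0.1
pink [489.5 406.1  29.7] 1.1
jarcap [469.  292.   99.6] 1.2
orange [574.7 170.2  71.1] 1.4
[[70, 80, 84], [70, 80, 83], [71, 80, 84], [72, 81, 85], [70, 79, 83], [70, 80, 84], [65, 75, 79], [37, 57, 55], [24, 50, 46], [23, 49, 45], [23, 48, 43], [24, 50, 45], [23, 49, 45], [26, 51, 46], [25, 50, 46], [25, 50, 46], [25, 49, 44], [23, 50, 45], [25, 49, 46], [25, 49, 45], [24, 49, 45], [23, 50, 45], [23, 49, 44], [25, 51, 47], [24, 50, 44], [32, 54, 50], [61, 74, 76], [70, 80, 84], [70, 80, 84], [69, 79, 83], [69, 79, 83], [68, 78, 82], [69, 80, 83], [69, 78, 82]]
```

```bash
python3 - <<'E'
from fit import *
p=np.load("p.npy");Rm,T=frame(p); i=lambda P:(Rm.T@(P-T)).round(1)
ims={c:cv2.imread(f"pics/{c}0.png") for c in("scene","top")}
cen={}
for c,(x0,y0,x1,y1) in (("scene",(325,205,365,250)),("top",(270,190,320,220))):
    h=cv2.cvtColor(ims[c][y0:y1,x0:x1],cv2.COLOR_BGR2HSV).astype(int)
    r=((h[...,0]<8)|(h[...,0]>172))&(h[...,1]>130)&(h[...,2]>50); b=h[...,2]<32
    for nm,m in(("red",r),("blk",b)):
        n,l,s,ce=cv2.connectedComponentsWithStats(m.astype(np.uint8)); k=1+s[1:,4].argmax(); cen[nm,c]=ce[k]+[x0,y0]; print(nm,c,s[k],cen[nm,c].round(1))
for nm in("red","blk"):
    P,e=tri(cen[nm,"scene"],cen[nm,"top"]); print(nm,P.round(1),e[0].round(1),"trough",i(P))
# predicted projections of grip corner points for given grip y
for gy in (50,55,60):
  for nm,q in(("blk outer top",(125,gy+12,64)),("red outer top",(125,gy-24,64)),("blk top x113",(113,gy+12,64))):
    P=T+Rm@np.array(q,float); print(gy,nm,proj("top",P).round(1),proj("scene",P).round(1))
E
```

```text
red scene [ 14  18  15  18 131] [346.5 230.8]
blk scene [ 9 10 12 12 85] [339.5 220.6]
red top [ 20   7  15  15 110] [295.1 203.5]
blk top [13  9  4 12 29] [284.3 204.6]
red [645.9  69.6 114.6] 0.8 trough [124.   27.6  24.9]
blk [640.7  94.7 130.1] 1.5 trough [124.6  52.3  41.8]
50 blk outer top [[278.9 207.3]] [[335.4 213.3]]
50 red outer top [[294.  207.6]] [[342.2 223.2]]
50 blk top x113 [[279.  212.2]] [[331.3 216.1]]
55 blk outer top [[276.8 207.3]] [[334.5 212. ]]
55 red outer top [[291.9 207.6]] [[341.3 221.8]]
55 blk top x113 [[276.9 212.2]] [[330.4 214.8]]
60 blk outer top [[274.7 207.2]] [[333.6 210.6]]
60 red outer top [[289.8 207.5]] [[340.3 220.4]]
60 blk top x113 [[274.8 212.1]] [[329.5 213.4]]
```

```bash
cat > go.py <<'E'
from fit import *
p=np.load("p.npy"); p[3]=-3.3; Rm,T=frame(p)
inv=lambda P:Rm.T@(np.array(P)-T)
def rep(q=None,down=False):
    s=status.sense(); P=s["tool_pos"]; print("t",s["time"],"tcp",P.round(1),s["tcp_rot"].round(1),"trough",inv(P).round(1),"gap",s["finger_gap"].round(1),"grip",s["grip_force"].round(1),"F",s["ft_force"].round(1))
    if q is not None:
        G=T+Rm@np.array(q,float); print("goal",G.round(1),"d(m)",((G-P)/1000).round(4))
        Rt=Rm@np.diag([-1,-1,1.])@np.diag([-1,1,-1.])  # placeholder, tool: z=-n, y=-trough y
        Rt=np.c_[Rm@[1,0,0],-Rm@np.array([0,1.,0]),-Rm@np.array([0,0,1.])]
        print("rotvec",(R.from_matrix(Rt)*R.from_euler("xyz",s["tcp_rot"],degrees=True).inv()).as_rotvec().round(4))
E
python3 -c "
from go import *
rep((125,38.5,170)); print((T+Rm@[125,38.5,50.]).round(1), 'unit n',(Rm@[0,0,1]).round(4),'unit y',(Rm@[0,1,0]).round(4),'x',(Rm@[1,0,0]).round(4))"
```

```text
Traceback (most recent call last):
  File "go.py", line 5, in rep
    s=status.sense(); P=s["tool_pos"]; print("t",s["time"],"tcp",P.round(1),s["tcp_rot"].round(1),"trough",inv(P).round(1),"gap",s["finger_gap"].round(1),"grip",s["grip_force"].round(1),"F",s["ft_force"].round(1))
                                                                                                                                 ^^^^^^^^^^^^^^^^^^^^^
AttributeError: 'float' object has no attribute 'round'
```

```bash
sed -i 's/s\["finger_gap"\].round(1)/round(s["finger_gap"],1)/; s/s\["grip_force"\].round(1)/round(s["grip_force"],1)/; /placeholder/d' go.py
python3 -c "
from go import *
rep((125,38.5,170)); print((T+Rm@[125,38.5,50.]).round(1), 'unit n',(Rm@[0,0,1]).round(4),'unit y',(Rm@[0,1,0]).round(4),'x',(Rm@[1,0,0]).round(4))"
```

```text
t 0.1 tcp [ 163.3 -576.9  249. ] [-179.9   -0.    15.8] trough [-222.1 -645.4  334.7] gap 85.4 grip 0.0 F [ 0.3 -0.2 -0.3]
goal [586.2  83.8 246.4] d(m) [ 0.4229  0.6607 -0.0026]
rotvec [ 0.0461 -0.4358 -0.3284]
[636.9  80.9 137.7] unit n [-0.4219  0.0243  0.9063] unit y [0.0576 0.9983 0.    ] x [ 0.9048 -0.0522  0.4226]
```

>>> {"api": "arm_command", "payload": {
  "targets": [
    [[0.024,0.0425,0.005,0,0,0,1],[0.024,0.0425,0.005,0,0,0,1],[0.024,0.0425,0,0,0,0,1],[0.024,0.0425,0,0,0,0,1],[0.024,0.0425,0,0.0058,-0.0545,-0.041,1],[0.024,0.0425,0,0.0058,-0.0545,-0.041,1],[0.024,0.0425,0,0.0058,-0.0545,-0.041,1],[0.024,0.0425,0,0.0058,-0.0545,-0.041,1],[0.024,0.0425,0,0.0058,-0.0545,-0.041,1],[0.024,0.0425,0,0.0058,-0.0545,-0.041,1]]
  ],
  "force": 25
}}

```text
time: 1.35
tool_pos: [403.8, -151.0, 259.7]
tcp_rot: [179.2, -18.9, 1.6]
ft_force: [-0.1, 0.5, -0.1]
finger_gap: 85.3
grip_force: 0.0
```

>>> {"api": "arm_command", "payload": {
  "targets": [
    [[0.024,0.0425,0,0.0058,-0.0545,-0.041,1],[0.024,0.0425,0,0.0058,-0.0545,-0.041,1],[0.024,0.0425,0,0,0,0,1],[0.024,0.0425,0,0,0,0,1],[0.0,0.0425,0,0,0,0,1],[0.0,0.0205,0,0,0,0,1],[0,0,0,0,0,0,1]]
  ]
}}

```text
time: 2.22
tool_pos: [499.0, 82.2, 259.4]
tcp_rot: [179.9, -24.9, -3.1]
ft_force: [0.7, -0.2, 0.8]
finger_gap: 85.6
grip_force: 0.0
```

```bash
python3 -c "
from go import *
rep((125,38.5,130))"
```

```text
t 2.225 tcp [499.   82.2 259.4] [179.9 -24.9  -3.1] trough [ 51.6  31.9 218.5] gap 85.6 grip 0.0 F [ 0.7 -0.2  0.8]
goal [603.1  82.8 210.2] d(m) [ 0.1041  0.0006 -0.0492]
rotvec [ 0.0015 -0.0011 -0.0029]
```

>>> {"api": "arm_command", "payload": {
  "targets": [
    [[0.035,0,-0.016,0,0,0,1],[0.035,0,-0.016,0,0,0,1],[0.034,0.001,-0.017,0,0,0,1],[0,0,0,0,0,0,1]]
  ]
}}

```text
time: 2.72
tool_pos: [603.2, 80.0, 207.4]
tcp_rot: [179.8, -24.7, -3.3]
ft_force: [-0.2, 0.2, -0.9]
finger_gap: 85.6
grip_force: 0.0
```

```bash
python3 -c "
from go import *
cv2.imwrite('pics/a1.png',viewer.snapshot('scene')[100:300,220:480,::-1].repeat(3,0).repeat(3,1))
rep((125,38.5,50))"
```

```text
t 2.775 tcp [602.9  80.2 208.8] [179.9 -24.8  -3.3] trough [124.4  35.9 128.8] gap 85.9 grip 0.0 F [-0.6  0.1  0.9]
goal [636.9  80.9 137.7] d(m) [ 0.034   0.0006 -0.0712]
rotvec [ 0.0019 -0.004   0.0017]
```

View pics/a1.png

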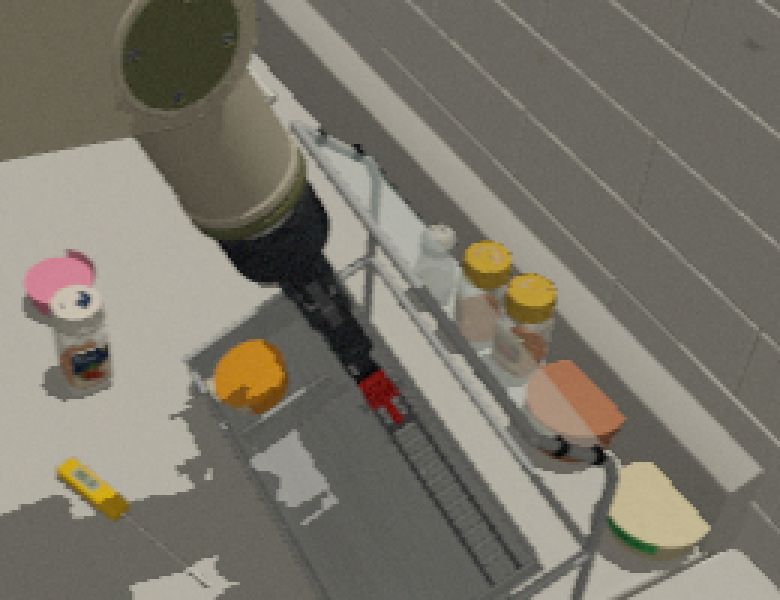

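The gripper stands over the grips, aligned with the trough and clear of the guard bar. The red lever is at crop (380,390).

>>> {"api": "arm_command", "payload": {
  "targets": [
    [[0.009,0.001,-0.018,0,0,0,1],[0.009,0,-0.018,0,0,0,1],[0.008,0,-0.018,0,0,0,1],[0.008,0,-0.017,0,0,0,1],[0,0,0,0,0,0,1]]
  ]
}}

```text
time: 3.4
tool_pos: [636.4, 81.9, 139.4]
tcp_rot: [179.9, -24.9, -3.3]
ft_force: [-0.4, 0.2, -0.6]
finger_gap: 85.2
grip_force: 0.0
```

```bash
python3 -c "
from go import *
rep((125,38.5,50))"
```

```text
t 3.4 tcp [636.4  81.9 139.4] [179.9 -24.9  -3.3] trough [125.2  39.5  51.8] gap 85.2 grip 0.0 F [-0.4  0.2 -0.6]
goal [636.9  80.9 137.7] d(m) [ 0.0005 -0.001  -0.0017]
rotvec [ 0.0016 -0.0017  0.0009]
```

Close to squeeze (25 N).

>>> {"api": "arm_command", "payload": {
  "targets": [
    [[0,0,0,0,0,0,-1],[0,0,0,0,0,0,-1],[0,0,0,0,0,0,-1],[0,0,0,0,0,0,-1],[0,0,0,0,0,0,-1],[0,0,0,0,0,0,-1]]
  ]
}}

```text
time: 4.15
tool_pos: [638.0, 82.9, 141.9]
tcp_rot: [179.9, -25.1, -3.3]
ft_force: [-5.9, -0.2, 7.8]
finger_gap: 23.3
grip_force: 28.6
```

>>> {"api": "arm_command", "payload": {
  "targets": [
    [[-0.0014,-0.004,0.002,0,0,0,-1],[-0.0006,-0.01,0,0,0,0,-1],[-0.0006,-0.01,0,0,0,0,-1],[-0.0006,-0.01,0,0,0,0,-1],[-0.0006,-0.01,0,0,0,0,-1],[0,0,0,0,0,0,-1]]
  ]
}}

```text
time: 4.9
tool_pos: [634.8, 37.7, 142.2]
tcp_rot: [179.9, -25.2, -3.3]
ft_force: [17.4, -1.5, -13.8]
finger_gap: 23.0
grip_force: 27.6
```

```bash
python3 -c "
from go import *
rep()"
```

```text
t 4.9 tcp [634.8  37.7 142.2] [179.9 -25.2  -3.3] trough [127.3  -4.7  53.9] gap 23.0 grip 27.6 F [ 17.4  -1.5 -13.8]
```

>>> {"api": "arm_command", "payload": {
  "targets": [
    [[0.001,0,-0.001,0,0,0,-1],[-0.0005,-0.01,0,0,0,0,-1],[-0.0006,-0.01,0,0,0,0,-1],[-0.0005,-0.01,0,0,0,0,-1],[-0.0006,-0.01,0,0,0,0,-1],[-0.0005,-0.01,0,0,0,0,-1],[-0.0006,-0.01,0,0,0,0,-1],[0,0,0,0,0,0,-1]]
  ]
}}

```text
time: 5.9
tool_pos: [631.6, -22.4, 142.2]
tcp_rot: [179.9, -25.1, -3.3]
ft_force: [-3.1, -0.4, 6.1]
finger_gap: 23.1
grip_force: 30.0
```

```bash
python3 -c "
from go import *
rep()"
```

```text
t 5.9 tcp [631.6 -22.4 142.2] [179.9 -25.1  -3.3] trough [127.6 -64.9  53.8] gap 23.1 grip 30.0 F [-3.1 -0.4  6.1]
```

>>> {"api": "arm_command", "payload": {
  "targets": [
    [[0,0,0,0,0,0,1],[0,0,0,0,0,0,1],[0,0,0,0,0,0,1],[0,0,0,0,0,0,1],[-0.0085,0.0005,0.018,0,0,0,1],[-0.0127,0.0007,0.027,0,0,0,1],[-0.0169,0.001,0.036,0,0,0,1],[-0.0169,0.001,0.036,0,0,0,1],[-0.0169,0.001,0.036,0,0,0,1],[0,0,0,0,0,0,1]]
  ]
}}

```text
time: 7.15
tool_pos: [560.5, -17.2, 299.0]
tcp_rot: [179.9, -25.4, -3.2]
ft_force: [0.8, -0.3, 0.2]
finger_gap: 85.5
grip_force: 0.0
```

```bash
python3 -c "
from go import *
rep()
s=status.sense()
Rt=R.from_euler('xyz',[180,0,-45],degrees=True)
for y in(-45,0,-90): print(y,(R.from_euler('xyz',[180,0,y],degrees=True)*R.from_euler('xyz',s['tcp_rot'],degrees=True).inv()).as_rotvec().round(4))
print(s['joint_pos'].round(1))"
```

```text
t 7.15 tcp [560.5 -17.2 299. ] [179.9 -25.4  -3.2] trough [129.3 -63.8 226.1] gap 85.5 grip 0.0 F [ 0.8 -0.3  0.2]
-45 [ 0.1874  0.4133 -0.716 ]
0 [0.0147 0.4437 0.0562]
-90 [ 0.3567  0.3339 -1.4866]
[ -8.3 -23.3 111.6   2.2  66.3  84.6]
```

>>> {"api": "arm_command", "payload": {
  "targets": [
    [[-0.0095,-0.0415,0,0.0042,0.0737,0,1],[-0.0095,-0.0415,0,0.0042,0.0737,0,1],[-0.0095,-0.0415,0,0.0042,0.0737,0,1],[-0.0095,-0.0415,-0.03,0.0042,0.0737,0,1],[-0.0095,-0.0415,-0.03,0.0042,0.0737,0,1],[-0.0095,-0.0415,-0.04,0.0042,0.0737,0,1],[-0.0095,-0.0408,-0.06,0,0,0,1],[0,0,0,0,0,0,1],[0,0,0,0,0,0,1]]
  ]
}}

```text
time: 8.28
tool_pos: [494.4, -300.6, 142.5]
tcp_rot: [180.0, 0.4, -3.3]
ft_force: [-0.6, -0.4, 0.4]
finger_gap: 85.4
grip_force: 0.0
```

```bash
python3 - <<'E'
from go import *
t=viewer.snapshot('top'); s=viewer.snapshot('scene')
a=np.hstack([cv2.resize(t[230:320,400:490,::-1],(400,400)),cv2.resize(s[340:480,300:440,::-1],(400,400))]); b=cv2.resize(t[165:215,240:400,::-1],(640,200)); b=np.hstack([b,np.zeros((200,160,3),np.uint8)])
cv2.imwrite('pics/a2.png',np.vstack([a,b])); rep(); np.save("t2.npy",t);np.save("s2.npy",s)
E
```

```text
t 8.375 tcp [ 495.6 -300.8  144.7] [179.8   0.2  -3.2] trough [  20.1 -350.7  106.7] gap 85.2 grip 0.0 F [-0.  -0.1  0.7]
```

View pics/a2.png

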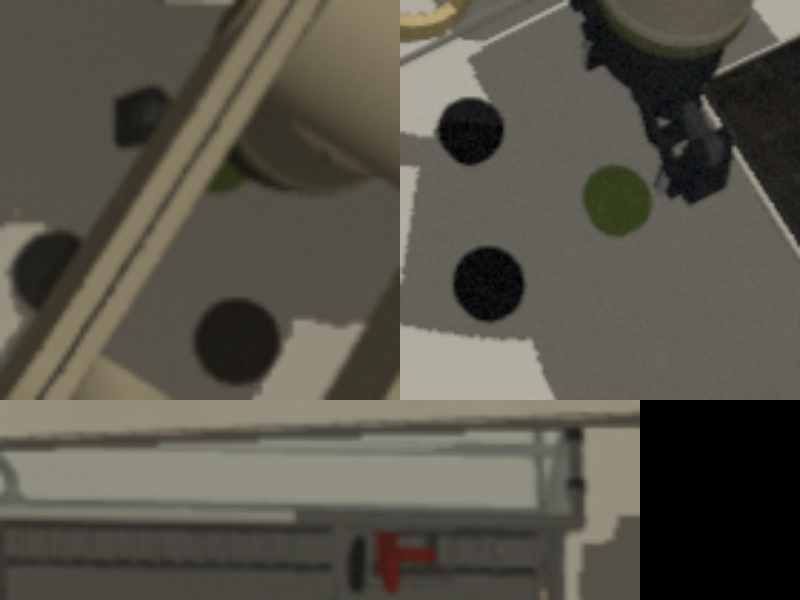

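Top: the keeper moved back (black grip now at px (329,204), lever out). Scene: the green tub is untouched at px (376,410), with the gripper above and behind it.

>>> {"api": "arm_command", "payload": {
  "targets": [
    [[-0.0015,-0.006,-0.03,0,0,0,1],[0,0,-0.03,0,0,0,1],[0,0,-0.03,0,0,0,1],[0,0,-0.021,0,0,0,1],[0,0,0,0,0,0,1],[0,0,0,0,0,0,1]]
  ]
}}

```text
time: 9.12
tool_pos: [493.9, -307.5, 33.4]
tcp_rot: [179.8, 0.3, -3.3]
ft_force: [0.4, 1.3, -0.1]
finger_gap: 85.2
grip_force: 0.0
```

```bash
python3 - <<'E'
from go import *
rep()
E
```

```text
t 9.125 tcp [ 493.9 -307.5   33.4] [179.8   0.3  -3.3] trough [ -28.2 -357.4    6.4] gap 85.2 grip 0.0 F [ 0.4  1.3 -0.1]
```

>>> {"api": "arm_command", "payload": {
  "targets": [
    [[0,0,0,0,0,0,-1],[0,0,0,0,0,0,-1],[0,0,0,0,0,0,-1],[0,0,0,0,0,0,-1],[0,0,0,0,0,0,-1]]
  ],
  "force": 20
}}

```text
time: 9.75
tool_pos: [493.7, -307.7, 33.5]
tcp_rot: [179.8, 0.3, -3.3]
ft_force: [-1.4, 1.1, 6.7]
finger_gap: 58.4
grip_force: 20.2
```

>>> {"api": "arm_command", "payload": {
  "targets": [
    [[0,0,0.01,0,0,0,-1],[0,0,0.04,0,0,0,-1],[0,0,0.05,0,0,0,-1],[0,0.03,0.05,0,0,0,-1],[0,0.045,0.03,0,0,0,-1],[0,0.045,0,-0.0063,-0.1085,0,-1],[0,0.045,0,-0.0063,-0.1085,0,-1],[0,0.045,0,-0.0063,-0.1085,0,-1],[0,0.045,0,-0.0063,-0.1085,0,-1],[0,0.045,0,0,0,0,-1]]
  ]
}}

```text
time: 11.0
tool_pos: [490.8, -5.8, 210.8]
tcp_rot: [179.9, -24.6, -3.4]
ft_force: [1.1, -0.3, -0.6]
finger_gap: 58.1
grip_force: 21.9
```

```bash
python3 - <<'E'
from go import *
s=viewer.snapshot('scene'); t=viewer.snapshot('top')
rep((40,22,90)); g=status.sense(); u=proj("scene",g["tool_pos"])[0]; v=proj("top",g["tool_pos"])[0]; print(u,v)
def c(i,u): x,y=np.clip(u.astype(int),50,None); return cv2.resize(i[y-50:y+50,x-50:x+50,::-1],(400,400))
cv2.imwrite('pics/a3.png',np.hstack([c(s,u),c(t,v)]))
E
```

```text
t 11.1 tcp [492.1  -3.1 212.3] [180.  -24.6  -3. ] trough [ 30.  -53.7 176.7] gap 57.8 grip 21.9 F [-0.1 -1.3 -0.5]
goal [542.1  69.8 138. ] d(m) [ 0.05    0.0729 -0.0743]
rotvec [ 0.0004 -0.0066 -0.0044]
[304.54765973 247.83836029] [325.09092722 263.10214285]
```

View pics/a3.png

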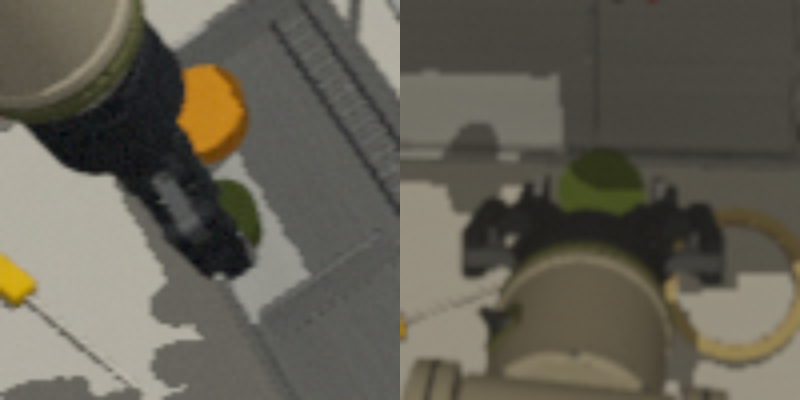

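>>> {"api": "arm_command", "payload": {
  "targets": [
    [[0.014,0.018,-0.01,0,0,0,-1],[0.014,0.018,-0.02,0,0,0,-1],[0.014,0.018,-0.02,0,0,0,-1],[0.0134,0.0186,-0.0218,0,0,0,-1],[0.0063,-0.0004,-0.0136,0,0,0,-1],[0.0063,-0.0004,-0.0136,0,0,0,-1],[0.0063,-0.0003,-0.0136,0,0,0,-1],[0,0,0,0,0,0,-1],[0,0,0,0,0,0,-1]]
  ]
}}

```text
time: 12.22
tool_pos: [567.4, 64.1, 99.9]
tcp_rot: [179.9, -24.6, -3.3]
ft_force: [-0.3, -0.6, 0.0]
finger_gap: 58.3
grip_force: 21.9
```

```bash
python3 - <<'E'
from go import *
rep((46,22,35))
E
```

```text
t 12.225 tcp [567.4  64.1  99.9] [179.9 -24.6  -3.3] trough [47.1 17.7 44.6] gap 58.3 grip 21.9 F [-0.3 -0.6  0. ]
goal [570.8  68.2  90.7] d(m) [ 0.0034  0.0041 -0.0092]
rotvec [ 0.0014 -0.0078  0.0008]
```

>>> {"api": "arm_command", "payload": {
  "targets": [
    [[0.0008,0,-0.0018,0,-0.0078,0,-1],[0.0008,0,-0.0018,0,0,0,-1],[0.0008,0,-0.0018,0,0,0,-1],[0.0008,0,-0.0018,0,0,0,-1],[0,0,0,0,0,0,-1]]
  ]
}}

```text
time: 12.85
tool_pos: [570.2, 64.5, 91.7]
tcp_rot: [179.9, -25.0, -3.3]
ft_force: [-1.0, 0.4, -0.4]
finger_gap: 57.9
grip_force: 21.9
```

```bash
python3 - <<'E'
from go import *
rep((46,22,35))
E
```

```text
t 12.85 tcp [570.2  64.5  91.7] [179.9 -25.   -3.3] trough [46.1 18.4 36. ] gap 57.9 grip 21.9 F [-1.   0.4 -0.4]
goal [570.8  68.2  90.7] d(m) [ 0.0006  0.0036 -0.001 ]
rotvec [ 0.0013 -0.0008  0.0003]
```

>>> {"api": "arm_command", "payload": {
  "targets": [
    [[0.0006,0,-0.0014,0,0,0,-1],[0.0006,0,-0.0014,0,0,0,-1],[0,0,0,0,0,0,-1]]
  ]
}}

```text
time: 13.22
tool_pos: [571.4, 64.5, 89.0]
tcp_rot: [179.9, -25.0, -3.3]
ft_force: [0.7, 0.5, -0.8]
finger_gap: 58.3
grip_force: 21.9
```

```bash
python3 - <<'E'
from go import *
rep((46,22,35))
E
```

```text
t 13.225 tcp [571.4  64.5  89. ] [179.9 -25.   -3.3] trough [46.1 18.4 33.1] gap 58.3 grip 21.9 F [ 0.7  0.5 -0.8]
goal [570.8  68.2  90.7] d(m) [-0.0007  0.0036  0.0017]
rotvec [ 0.0013 -0.0006  0.0003]
```

>>> {"api": "arm_command", "payload": {
  "targets": [
    [[0.0005,0,-0.0009,0,0,0,-1],[0.0004,0,-0.0009,0,0,0,-1],[0,0,0,0,0,0,-1]]
  ]
}}

```text
time: 13.6
tool_pos: [572.4, 64.6, 88.0]
tcp_rot: [179.9, -25.0, -3.3]
ft_force: [-10.7, -0.3, 9.2]
finger_gap: 58.1
grip_force: 22.6
```

>>> {"api": "arm_command", "payload": {
  "targets": [
    [[0.0004,0,-0.0009,0,0,0,-1],[0,0,0,0,0,0,-1]]
  ]
}}

```text
time: 13.85
tool_pos: [572.9, 64.6, 87.6]
tcp_rot: [179.9, -25.0, -3.3]
ft_force: [-15.8, -0.6, 16.7]
finger_gap: 58.3
grip_force: 23.0
```

>>> {"api": "arm_command", "payload": {
  "targets": [
    [[0.0004,0,-0.0009,0,0,0,-1],[0,0,0,0,0,0,-1]]
  ]
}}

```text
time: 14.1
tool_pos: [573.5, 64.6, 87.1]
tcp_rot: [179.9, -25.0, -3.3]
ft_force: [-16.4, -1.4, 18.2]
finger_gap: 58.7
grip_force: 23.3
```

>>> {"api": "arm_command", "payload": {
  "targets": [
    [[-0.0008,0,0.0017,0,0,0,-1],[0,0,0,0,0,0,0.5],[0,0,0,0,0,0,0.65],[0,0,0,0,0,0,0.75],[0,0,0,0,0,0,0.8],[-0.0042,0.0002,0.009,0,0,0,0.8],[-0.0085,0.0005,0.018,0,0,0,0.8],[-0.0169,0.001,0.036,0,0,0,0.8],[-0.0211,0.0012,0.045,0,0,0,0.8],[-0.0211,0.0012,0.045,0,0,0,1]]
  ]
}}

```text
time: 15.35
tool_pos: [499.5, 68.7, 242.1]
tcp_rot: [179.9, -25.0, -3.3]
ft_force: [1.5, 0.0, 0.7]
finger_gap: 85.7
grip_force: 0.0
```

>>> {"api": "arm_command", "payload": {
  "targets": [
    [[-0.03,-0.04,0.02,0,0,0,1],[-0.03,-0.05,0.02,0,0,0,1],[-0.03,-0.05,0.02,0,0,0,1],[0,0,0,0,0,0,1]]
  ]
}}

```text
time: 15.85
tool_pos: [409.2, -76.8, 301.8]
tcp_rot: [179.8, -25.1, -3.9]
ft_force: [0.4, -0.5, -0.2]
finger_gap: 85.5
grip_force: 0.0
```

```bash
python3 - <<'E'
from go import *
rep()
s=viewer.snapshot('scene'); t=viewer.snapshot('top')
cv2.imwrite('pics/a4.png',np.hstack([cv2.resize(s[160:340,260:440,::-1],(400,400)),cv2.resize(t[165:275,240:350,::-1],(400,400))]))
np.save("t4.npy",t);np.save("s4.npy",s)
E
```

```text
t 15.85 tcp [409.2 -76.8 301.8] [179.8 -25.1  -3.9] trough [  -3.4 -132.   290.9] gap 85.5 grip 0.0 F [ 0.4 -0.5 -0.2]
```

View pics/a4.png

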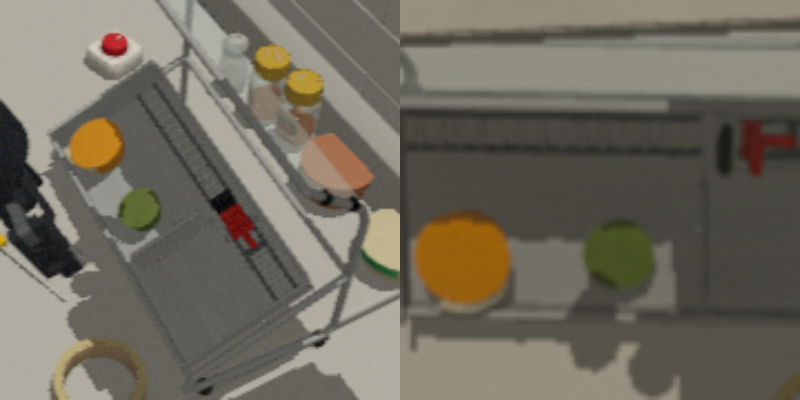

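The green tub stands upright in the trough at top px (300,235), between the orange tub (257,237) and the keeper plate (u≈324). The lever is out at (341,203).

```bash
python3 - <<'E'
from go import *
im0={"top":cv2.imread("pics/top0.png"),"scene":cv2.imread("pics/scene0.png")}
im1={"top":np.load("t4.npy")[:,:,::-1].copy(),"scene":np.load("s4.npy")[:,:,::-1].copy()}
n=Rm@[0,1.,0]
for tag,ims,bx in(("0",im0,{"top":(278,190,306,220),"scene":(325,205,365,250)}),("1",im1,{"top":(322,190,350,220),"scene":(350,240,390,290)})):
    ce={}
    for c,(x0,y0,x1,y1) in bx.items():
        h=cv2.cvtColor(ims[c][y0:y1,x0:x1],cv2.COLOR_BGR2HSV).astype(int)
        for nm,m in(("red",((h[...,0]<8)|(h[...,0]>172))&(h[...,1]>130)&(h[...,2]>50)),("blk",h[...,2]<32)):
            _,l,s,cc=cv2.connectedComponentsWithStats(m.astype(np.uint8)); k=1+s[1:,4].argmax(); ce[nm,c]=cc[k]+[x0,y0]; print(tag,nm,c,s[k],ce[nm,c].round(1))
    for nm in("red","blk"): P,e=tri(ce[nm,"scene"],ce[nm,"top"]); print(nm,inv(P).round(1),round(e[0],1))
rep((125,-70,130))
E
```

```text
0 red top [ 12   7  15  15 110] [295.1 203.5]
0 blk top [ 5  9  4 12 29] [284.3 204.6]
0 red scene [ 14  18  15  18 131] [346.5 230.8]
0 blk scene [ 9 10 12 12 85] [339.5 220.6]
red [124.   27.8  25. ] 0.8
blk [124.5  52.5  41.8] 1.5
1 red top [ 12   8  15  15 100] [338.8 204.2]
1 blk top [ 6 10  3 12 31] [329.  205.4]
1 red scene [  9  12  17  20 168] [367.  260.5]
1 blk scene [ 5  5 11 11 64] [359.9 250.2]
red [124.9 -77.8  29.5] 1.6
blk [125.3 -54.6  46.2] 2.3
t 15.95 tcp [410.4 -72.6 300.9] [179.9 -25.1  -3.5] trough [  -3.  -127.7  289.7] gap 85.3 grip 0.0 F [ 0.3  0.2 -0.7]
goal [596.9 -25.5 210.2] d(m) [ 0.1865  0.0471 -0.0907]
rotvec [0.0015 0.001  0.0042]
```

>>> {"api": "arm_command", "payload": {
  "targets": [
    [[0.037,0.009,-0.025,0,0,0,1],[0.037,0.009,-0.025,0,0,0,1],[0.037,0.009,-0.02,0,0,0,1],[0.038,0.009,-0.011,0,0,0,1],[0.037,0.009,-0.01,0,0,0,1],[0,0,0,0,0,0,1],[0,0,0,0,0,0,1]]
  ],
  "force": 25
}}

```text
time: 16.82
tool_pos: [596.2, -23.9, 208.8]
tcp_rot: [179.9, -24.9, -3.1]
ft_force: [-0.3, -1.0, 0.8]
finger_gap: 85.5
grip_force: 0.0
```

```bash
python3 - <<'E'
from go import *
rep((126,-72,54))
E
```

```text
t 16.825 tcp [596.2 -23.9 208.8] [179.9 -24.9  -3.1] trough [123.7 -68.4 129.1] gap 85.5 grip 0.0 F [-0.3 -1.   0.8]
goal [629.7 -29.4 141.7] d(m) [ 0.0335 -0.0055 -0.067 ]
rotvec [ 0.0011 -0.0015 -0.0035]
```

>>> {"api": "arm_command", "payload": {
  "targets": [
    [[0.009,-0.0055,-0.018,0,0,-0.0035,1],[0.009,0,-0.018,0,0,0,1],[0.0085,0,-0.018,0,0,0,1],[0.007,0,-0.013,0,0,0,1],[0,0,0,0,0,0,1]]
  ]
}}

```text
time: 17.45
tool_pos: [629.5, -31.4, 141.7]
tcp_rot: [179.9, -24.9, -3.5]
ft_force: [-0.3, 0.9, -0.8]
finger_gap: 85.5
grip_force: 0.0
```

>>> {"api": "arm_command", "payload": {
  "targets": [
    [[0,0,0,0,0,0,-1],[0,0,0,0,0,0,-1],[0,0,0,0,0,0,-1],[0,0,0,0,0,0,-1],[0,0,0,0,0,0,-1],[0,0,0,0,0,0,-1]]
  ]
}}

```text
time: 18.2
tool_pos: [630.6, -31.9, 144.0]
tcp_rot: [179.9, -25.1, -3.5]
ft_force: [-7.4, 1.4, 9.5]
finger_gap: 23.3
grip_force: 28.3
```

```bash
python3 - <<'E'
from go import *
rep()
E
```

```text
t 18.2 tcp [630.6 -31.9 144. ] [179.9 -25.1  -3.5] trough [127.9 -74.4  55.6] gap 23.3 grip 28.3 F [-7.4  1.4  9.5]
```

>>> {"api": "arm_command", "payload": {
  "targets": [
    [[0.0004,0.007,0,0,0,0,-1],[0.0004,0.007,0,0,0,0,-1],[0.0004,0.007,0,0,0,0,-1],[0.0004,0.007,0,0,0,0,-1],[0.0004,0.007,0,0,0,0,-1],[0.0003,0.006,0,0,0,0,-1],[0.0003,0.006,0,0,0,0,-1],[0.0003,0.005,0,0,0,0,-1],[0,0,0,0,0,0,-1]]
  ]
}}

```text
time: 19.32
tool_pos: [633.6, 20.6, 144.0]
tcp_rot: [179.9, -25.1, -3.5]
ft_force: [-7.1, 0.7, 8.3]
finger_gap: 23.1
grip_force: 28.3
```

```bash
python3 - <<'E'
from go import *
rep()
E
```

```text
t 19.325 tcp [633.6  20.6 144. ] [179.9 -25.1  -3.5] trough [127.9 -21.9  55.6] gap 23.1 grip 28.3 F [-7.1  0.7  8.3]
```

>>> {"api": "arm_command", "payload": {
  "targets": [
    [[0.0002,0.003,0,0,0,0,-1],[0.0002,0.003,0,0,0,0,-1],[0.0002,0.003,0,0,0,0,-1],[0.0002,0.003,0,0,0,0,-1],[0,0,0,0,0,0,-1]]
  ]
}}

```text
time: 19.95
tool_pos: [634.3, 32.4, 144.0]
tcp_rot: [179.9, -25.1, -3.5]
ft_force: [-8.3, 1.1, 10.8]
finger_gap: 23.3
grip_force: 28.4
```

```bash
python3 - <<'E'
from go import *
rep()
s=viewer.snapshot('scene'); t=viewer.snapshot('top')
cv2.imwrite('pics/a5.png',np.hstack([cv2.resize(s[160:340,260:440,::-1],(400,400)),cv2.resize(t[165:275,240:350,::-1],(400,400))]))
E
```

```text
t 19.95 tcp [634.3  32.4 144. ] [179.9 -25.1  -3.5] trough [127.8 -10.   55.6] gap 23.3 grip 28.4 F [-8.3  1.1 10.8]
```

View pics/a5.png

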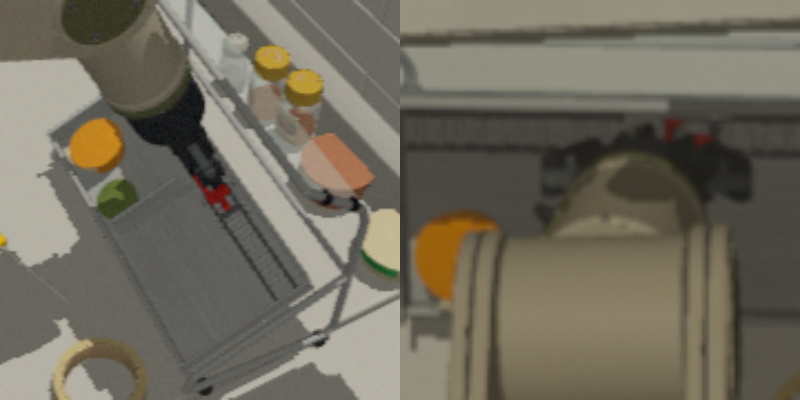

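The green tub at px (313,249) is being pushed by the plate, upright, and nears the orange one at (304,225). I'll continue slowly, watching the y force.

>>> {"api": "arm_command", "payload": {
  "targets": [
    [[0.0002,0.002,0,0,0,0,-1],[0.0001,0.002,0,0,0,0,-1],[0,0,0,0,0,0,-1]]
  ]
}}

```text
time: 20.42
tool_pos: [634.5, 36.3, 144.0]
tcp_rot: [179.9, -25.1, -3.5]
ft_force: [-9.2, 0.6, 10.6]
finger_gap: 22.9
grip_force: 28.4
```

>>> {"api": "arm_command", "payload": {
  "targets": [
    [[0.0002,0.002,0,0,0,0,-1],[0.0001,0.002,0,0,0,0,-1],[0,0,0,0,0,0,-1]]
  ]
}}

```text
time: 20.8
tool_pos: [634.7, 40.3, 144.0]
tcp_rot: [179.9, -25.1, -3.5]
ft_force: [-10.0, 0.7, 11.1]
finger_gap: 23.0
grip_force: 28.5
```

>>> {"api": "arm_command", "payload": {
  "targets": [
    [[0.0001,0.002,0,0,0,0,-1],[0.0001,0.001,0,0,0,0,-1],[0,0,0,0,0,0,-1]]
  ]
}}

```text
time: 21.18
tool_pos: [634.9, 43.3, 144.0]
tcp_rot: [179.9, -25.1, -3.5]
ft_force: [-10.4, 0.2, 11.4]
finger_gap: 23.0
grip_force: 28.5
```

```bash
python3 - <<'E'
from go import *
rep()
E
```

```text
t 21.175 tcp [634.9  43.3 144. ] [179.9 -25.1  -3.5] trough [127.8   0.8  55.6] gap 23.0 grip 28.5 F [-10.4   0.2  11.4]
```

>>> {"api": "arm_command", "payload": {
  "targets": [
    [[0.0001,0.0015,0,0,0,0,-1],[0.0001,0.0015,0,0,0,0,-1],[0,0,0,0,0,0,-1]]
  ]
}}

```text
time: 21.55
tool_pos: [635.1, 46.2, 144.0]
tcp_rot: [179.9, -25.0, -3.5]
ft_force: [-11.2, 1.1, 11.8]
finger_gap: 23.2
grip_force: 28.5
```

>>> {"api": "arm_command", "payload": {
  "targets": [
    [[0.0001,0.0015,0,0,0,0,-1],[0.0001,0.0015,0,0,0,0,-1],[0,0,0,0,0,0,-1]]
  ]
}}

```text
time: 21.92
tool_pos: [635.2, 48.9, 143.9]
tcp_rot: [179.9, -25.0, -3.5]
ft_force: [-12.1, -1.8, 12.0]
finger_gap: 23.6
grip_force: 28.1
```

```bash
python3 - <<'E'
from go import *
rep()
E
```

```text
t 21.925 tcp [635.2  48.9 143.9] [179.9 -25.   -3.5] trough [127.8   6.5  55.6] gap 23.6 grip 28.1 F [-12.1  -1.8  12. ]
```

>>> {"api": "arm_command", "payload": {
  "targets": [
    [[0.0001,0.0015,0,0,0,0,-1],[0,0,0,0,0,0,-1]]
  ]
}}

```text
time: 22.18
tool_pos: [635.3, 50.0, 144.0]
tcp_rot: [179.8, -25.0, -3.5]
ft_force: [-12.5, -4.3, 13.0]
finger_gap: 23.3
grip_force: 27.6
```

```bash
python3 - <<'E'
from go import *
rep()
s=viewer.snapshot('scene'); 
cv2.imwrite('pics/a6.png',cv2.resize(s[190:290,270:370,::-1],(600,600),interpolation=cv2.INTER_CUBIC))
E
```

```text
t 22.175 tcp [635.3  50.  144. ] [179.8 -25.   -3.5] trough [127.9   7.5  55.6] gap 23.3 grip 27.6 F [-12.5  -4.3  13. ]
```

View pics/a6.png

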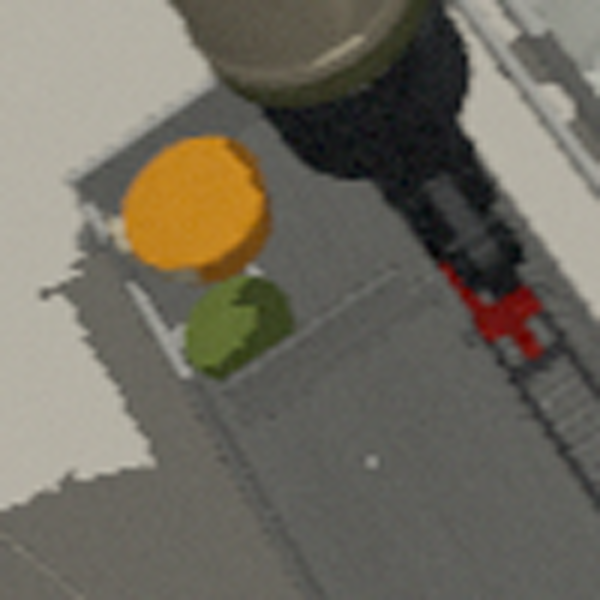

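The force rises to over 4 N, so the row is up against the end wall at grip y ≈ 6.5 mm. Both tubs are flat, with orange at crop (195,205) and green at (240,325). The closest allowed notch below that is at y ≈ -0.5 mm, so I back off 8 mm to it and let go.

>>> {"api": "arm_command", "payload": {
  "targets": [
    [[-0.0002,-0.004,0,0,0,0,-1],[-0.0002,-0.004,0,0,0,0,-1],[0,0,0,0,0,0,-1],[0,0,0,0,0,0,-1]]
  ]
}}

```text
time: 22.72
tool_pos: [634.9, 42.7, 143.9]
tcp_rot: [179.9, -25.0, -3.5]
ft_force: [-12.0, 0.4, 11.9]
finger_gap: 23.0
grip_force: 28.5
```

>>> {"api": "arm_command", "payload": {
  "targets": [
    [[0,0,0,0,0,0,1],[0,0,0,0,0,0,1],[0,0,0,0,0,0,1],[0,0,0,0,0,0,1],[-0.0085,0.0005,0.018,0,0,0,1],[-0.0127,0.0007,0.027,0,0,0,1],[-0.0169,0.001,0.036,0,0,0,1],[-0.0169,0.001,0.036,0,0,0,1],[-0.0169,0.001,0.036,0,0,0,1]]
  ]
}}

```text
time: 23.85
tool_pos: [562.1, 46.9, 296.4]
tcp_rot: [179.9, -25.0, -3.5]
ft_force: [0.6, 0.5, 0.2]
finger_gap: 85.1
grip_force: 0.0
```

>>> {"api": "arm_command", "payload": {
  "targets": [
    [[-0.03,-0.05,0.01,0,0,0,1],[-0.03,-0.05,0.01,0,0,0,1],[-0.03,-0.05,0.01,0,0,0,1],[-0.03,-0.05,0,0,0,0,1],[0,0,0,0,0,0,1],[0,0,0,0,0,0,1]]
  ]
}}

```text
time: 24.6
tool_pos: [442.8, -153.5, 325.3]
tcp_rot: [179.9, -25.0, -3.6]
ft_force: [0.4, 0.8, 0.1]
finger_gap: 85.4
grip_force: 0.0
```

```bash
python3 - <<'E'
from go import *
rep()
s=viewer.snapshot('scene'); t=viewer.snapshot('top')
cv2.imwrite('pics/a7.png',np.hstack([cv2.resize(s[190:290,270:370,::-1],(400,400)),cv2.resize(t[175:275,230:330,::-1],(400,400))]))
ims={"scene":s[:,:,::-1].copy(),"top":t[:,:,::-1].copy()}; ce={}
for c,(x0,y0,x1,y1) in {"top":(295,190,325,220),"scene":(338,220,378,270)}.items():
    h=cv2.cvtColor(ims[c][y0:y1,x0:x1],cv2.COLOR_BGR2HSV).astype(int)
    for nm,m in(("red",((h[...,0]<8)|(h[...,0]>172))&(h[...,1]>130)&(h[...,2]>50)),("blk",h[...,2]<32)):
        _,l,st,cc=cv2.connectedComponentsWithStats(m.astype(np.uint8)); k=1+st[1:,4].argmax(); ce[nm,c]=cc[k]+[x0,y0]; print(nm,c,st[k],ce[nm,c].round(1))
for nm in("red","blk"): print(nm,inv(tri(ce[nm,"scene"],ce[nm,"top"])[0]).round(1))
E
```

```text
t 24.6 tcp [ 442.8 -153.5  325.3] [179.9 -25.   -3.6] trough [  40.9 -206.6  296.2] gap 85.4 grip 0.0 F [0.4 0.8 0.1]
red top [ 12   8  15  14 113] [312.5 203.9]
blk top [ 6 10  3 11 22] [301.8 205. ]
red scene [ 10  15  15  18 130] [354.8 242.7]
blk scene [ 3  6 13 13 92] [347.5 232.3]
red [124.  -14.6  24.8]
blk [124.3  10.4  41.7]
```

View pics/a7.png

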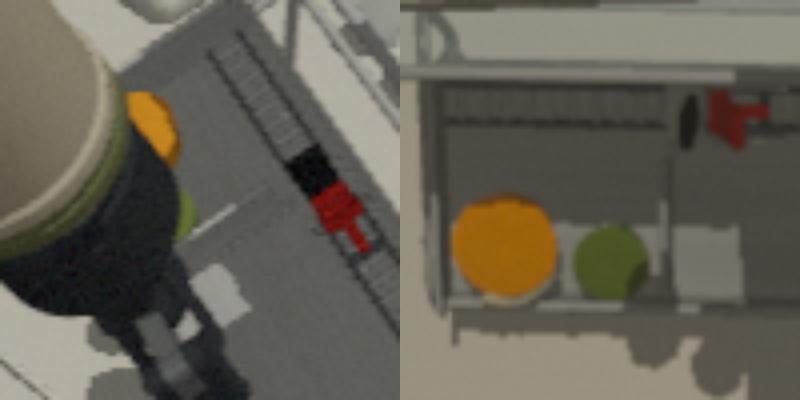

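The keeper has moved exactly three notches back from its start (-42 mm), the lever is out, and both tubs stand side by side: top px orange (256,237), green (283,241). The contact limit was about 7 mm further on, less than one notch, so this is the closest one. I'm handing in.

```bash
python3 -c "
from bench import job
print(job.hand_in())"
```

```text
the job is handed in; nothing more can be done
None
```

I handed the job in at about 24.6 s; no verdict was returned. By the last pictures, the green tub stands next to the orange one, the keeper sits three notches (42 mm) back from its start in the closest notch the row allows, and the red lever is out.

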